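# Tighten a bearing locknut at the bottom of a deep housing bore

## Robot

A 7-joint arm with a two-finger parallel gripper is mounted at the origin on the work surface; the furniture and walls round the work are solid. World frame = base frame: x ahead of the robot, y to its left, z up, the work surface at z = 0. Lengths are in m, angles in rad, forces in N, time in s.
With the tool pointing down it reaches from about 0.425 to 0.875 m from the base axis. Payload 4.7 kg.
Tool frame: the origin (TCP) lies on the centre line of the jaws, within the pads' length; the fingertips stand 8 mm ahead of it and the grasp point (between the pads) lies 11 mm behind it; z points along the fingers, y is the line along which they close (so a half turn about z gives the same grasp; the last joint's range is limited). The gripper opens to 85 mm and grips with 20 to 120 N. Pads are 22 mm wide; open, the fingers measure 114 mm over their backs; the gripper's body (76 mm by 85 mm) begins 54 mm behind the grasp point. The pads swing forward as they close: fully open they stand 13 mm farther back than shut.
Start: joints at [1.276, 0.321, -0.07, 1.45, 0.023, 1.371, -0.057], TCP at [0.198, -0.619, 0.239] pointing down, gripper open.
Joint ranges: [-2.86, 2.86], [-0.3, 2.09], [-1.38, 1.24], [0.06, 2.45], [-1.56, 4.7], [0.09, 2.05], [-2.69, 2.69]. Speed limits (rad/s): [2.57, 2.57, 3.14, 3.14, 3.14, 3.14, 3.14].

## Interface

Orientations are given as a rotation vector (axis times angle).
In Python, from workcell import manip, capture, camera_model, workorder gives the robot as it stands.
- The arm moves only by the tool move_arm, never from a script. Its argument "targets" is a list of rows, each a list of 3 entries, a list of its own where there are three numbers: the shift along the tool's x, y, z in cm, then the turn, a rotation vector about the tool's x, y, z in rad, then the opening, from 0 (shut) to 1 (fully open). A call has 1 to 20 rows; each row is the pose to reach, as a shift and turn from the pose commanded when the call began, along the tool's axes at that moment; what a row does not reach only later rows make up. A row lasts 1/8 s, in which the tool goes at most 62.5 mm and 10.7 degrees, less where a joint would pass 70% of its speed; a pose out of reach is approached as far as the arm can. A call with a gripper value outside its range is refused whole. The fingers move at their own pace and stop on an object; "squeeze" is the grip in N (left out, the last holds). Time passes only in rows, so rows that repeat a pose let the fingers close. It gives the time, the measured TCP pose, the force, the opening and the grip force at its end, in the units of the state.
- manip.get_obs(): the state, without advancing time (a new reading comes with each control period).
- capture(name): name is "side" or "top"; returns the picture (480x640x3 uint8, red, green, blue); there is no depth.
- camera_model(name): a dict with "vertical_fov" (degrees; the focal length in pixels is half the picture's height over the tangent of half this angle, whatever the lens; pixels are square), "cx", "cy" (the principal point, pixels), "R" (3x3) and "t" (3): a world point X has camera coordinates R X + t. Camera axes: x right, y down, z forward; pixel columns grow to the right and rows downward; lengths in m; the calibration is good to about 2 mm. A picture is of the moment at which its call begins. camera_model takes no time and is no camera call.
- workorder.hand_in(): hands the job in; it is judged then, once.
The state is a dict: "time": time; "qpos": joint angles; "joint_vel": joint speeds; "joint_torque": joint torques, N m; "tcp_pos": TCP position; "tcp_rot": TCP orientation; "wrist_force": force on the tool from outside, world axes, zero at the start; "ft_torque": the same for the moment, N m; "finger_gap": finger opening in m; "finger_force": force on a finger pad.
Only numpy, scipy, OpenCV 4.12 (cv2) and the standard library are available. Lean on these libraries where they do the work, as an engineer would, in place of code of your own. Each camera call takes 0.05 s, during which the arm holds its last target. There are 200 camera calls.

## Task

Take the red T-handled locknut key out of its wooden block, seat its prongs fully in the slots of the locknut at the bottom of the green bearing housing's bore, leaning on it only lightly (never 35 N) until they drop in, and tighten the nut clockwise until it is firm, about 0.6 N m; 1 N m would spoil the bearing. Then set the key, without dropping it, upright back in the block's well. Leave the tin, the bolt and the tape where they are.

Things in the scene. Friction and masses are not known exactly. Their poses are not given: they have to be found in the camera images.
- housing: green cast bearing housing, bolted upright to the bench, does not move: round flange 128 mm across and 14 mm thick, body about 84 mm across, bright steel rim on top at 130 mm height, 89 mm across. A round upright bore 50 mm in diameter runs down its middle. Origin at the centre of its underside, z up.
- bore_mouth (a point): centre of the bore's mouth, level with the rim, 130 mm above the bench
- nut_seat (a point): point on the bore's axis, 95 mm below the mouth, at the floors of the nut's slots: here the key's underside sits when home. The nut is a ring 45 mm across with 4 slots 90 deg apart, 8 mm wide, 9 mm deep, open at top and outside; its top stands 9 mm above this point; it does not rise or sink. Axes are the housing's: they do not show how the slots are turned (any angle; feel for it).
- nut (a joint): angle of the steel locknut on its shaft, rad, growing clockwise from above (tightening). Starts between -0.8 and -0.4; turns with a steady drag of about 0.25 N m up to 0, where it stops hard against the bearing; only then does the torque rise. It stays where it is left. Backwards it stops at -1.6. The value does not tell how the slots stand.
- twist (a joint): twist of the slim shaft that carries the nut, rad, positive clockwise from above. The shaft is locked at its far end and gives like a spring: 0.2 rad for each N m that the key puts on the nut (0.05 while the nut runs with its drag, 0.12 at 0.6 N m, 0.2 at 1 N m); it springs back when let go.
- tool_block: wooden block 110 x 110 x 66 mm, fixed to the bench, with one round upright well in its middle, 52 mm in diameter and 50 mm deep. Origin at the centre of its underside, z up.
- well_floor (a point): centre of the well's floor, 16 mm above the bench: the key's underside stands here
- key: loose T-handled locknut key, 0.4 to 0.65 kg, 181 mm tall, upright in the well. 4 prongs 90 deg apart, 5 mm wide, square-ended, on a circle 43 mm across, 14 mm long; steel socket 45 mm across up to 48 mm; shank 16 mm in diameter; red flat-sided cross handle on top, 100 x 20 x 28 mm. Origin at the centre of the prong tips, z up the shank, x along the handle; one prong lies on +x.
- key_handle (a point): centre of the key's handle, 167 mm above the key's underside: grip here, across the 20 mm thickness (the key's y)
- grease_tin: lidded round tin, 68 mm across, 42 mm high, loose bystander. Origin at the centre of its underside.
- bolt: steel hex bolt with a nut on it, 25 mm across, standing on its head, 60 mm high, loose bystander. Origin at the centre of its underside.
- tape: roll of black tape lying flat, 113 mm across, 48 mm high, loose bystander. Origin at the centre of its underside.
Not all that is in view belongs to the job. What is shaped like the key but pink is not meant.

How it is judged:
By the outcome, as a careful person would: the job done as asked, in the order asked, and still so for the second after the job is handed in, with the robot touching nothing.
It also fails if it takes over 72 s, if anything falls off the work surface, if the arm or the gripper's body presses on something with over 40 N, if the wrist force passes 120 N, or if a joint passes its speed limit or range.

## Working session

There is one attempt and no reset: what is moved stays moved. The work goes in short steps, Python scripts to look and compute and a tool call to move; the robot and the scene stay as the last step left them, time stands still between calls to the robot, and variables do not carry over. Pictures are saved under pics/ and viewed, at most 10 in all, crops included, and the job is handed in when it is done.

Besides the shell and the picture viewer there is one more tool, called by a JSON object that holds its "fn" and its "kwargs", one argument or row to a line. move_arm: Moves the arm, as the interface text tells. Its arguments: {"type":"object","properties":{"targets":{"type":"array"},"squeeze":{"type":"number"}},"required":["targets"]}

```bash
mkdir -p pics; ls
python3 - <<'E'
from workcell import manip,capture,camera_model
import cv2,numpy as np
for n in("side","top"):
    im=capture(n); cv2.imwrite(f"pics/{n}0.png",im[...,::-1]); m=camera_model(n); print(n,m)
print(manip.get_obs())
E
```

```text
pics
side {'vertical_fov': 51.79155027920539, 'cx': 319.11294637564157, 'cy': 232.6535929239533, 'R': array([[ 0.81261187,  0.58276295, -0.00702077],
       [ 0.25220339, -0.36248465, -0.89721699],
       [-0.52540974,  0.72731852, -0.44153412]]), 't': array([-0.32250431, -0.06187003,  1.46978472])}
top {'vertical_fov': 53.883036836234844, 'cx': 321.9286770806729, 'cy': 237.99673331055865, 'R': array([[ 0.00161359, -0.99983497,  0.01809514],
       [-0.99257933, -0.00380152, -0.12153935],
       [ 0.12158808, -0.01776474, -0.99242166]]), 't': array([-0.17013183,  0.53579957,  0.92387729])}
{'time': 0.1, 'qpos': array([ 1.27609852,  0.32179912, -0.07006171,  1.45158706,  0.02257534,
        1.37083146, -0.05695155]), 'joint_vel': array([ 4.66092678e-04, -1.96569604e-03, -7.74421682e-04, -3.85540165e-03,
       -1.32668500e-03, -9.91716874e-04, -7.67222753e-05]), 'joint_torque': array([-2.73086771e-04, -4.94880652e+01, -3.84213952e-01, -3.15211129e+01,
        1.29604252e-02,  7.55274261e-03,  2.49027568e-05]), 'tcp_pos': array([ 0.19734211, -0.61879972,  0.23828297]), 'tcp_rot': array([-3.10245119e+00, -4.82779166e-01,  5.66686242e-04]), 'wrist_force': array([-0.93472875,  0.38882037,  0.20987468]), 'ft_torque': array([0.02170534, 0.01117418, 0.06199035]), 'finger_force': 0.0, 'finger_gap': 0.0857130685642864}
```

View pics/side0.png

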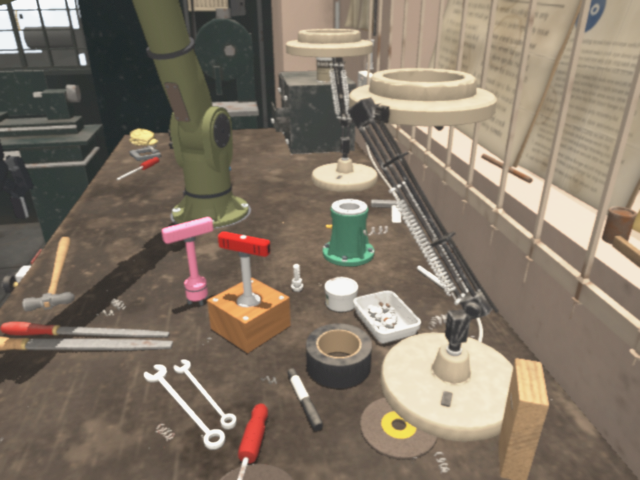

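View pics/top0.png

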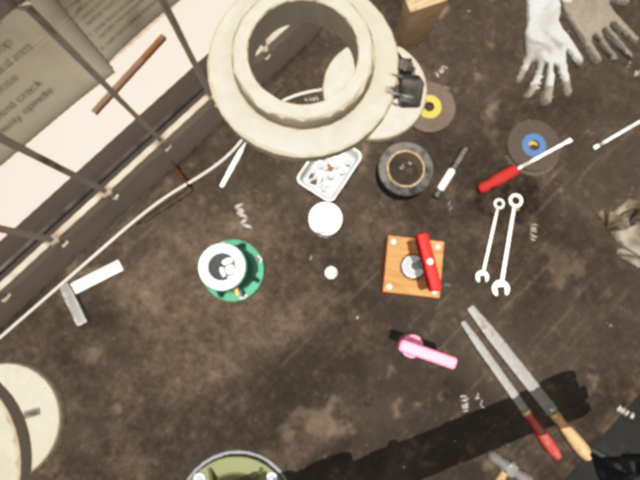

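Candidates for the key: the red T-key in the wooden block (top 429,262; side 244,245), and the pink one standing free (top 428,352; side 190,230). The red one fits the description, since it is red and stands in the block. I'll confirm it in a crop and measure.

```bash
cat > h.py <<'E'
import numpy as np,cv2
from workcell import manip,capture,camera_model
def K(m):
    f=240/np.tan(np.radians(m["vertical_fov"]/2)); return np.array([[f,0,m["cx"]],[0,f,m["cy"]],[0,0,1]])
def back(n,uv,z):
    m=camera_model(n);R=m["R"];t=m["t"];C=-R.T@t
    d=R.T@np.linalg.inv(K(m))@np.array([uv[0],uv[1],1.]); return C+d*(z-C[2])/d[2]
def proj(n,X):
    m=camera_model(n);p=K(m)@(m["R"]@np.array(X)+m["t"]);return p[:2]/p[2]
E
python3 - <<'E'
from h import *
t=cv2.imread("pics/top0.png");s=cv2.imread("pics/side0.png")
def red(im,box):
    x0,y0,x1,y1=box;h=cv2.cvtColor(im,cv2.COLOR_BGR2HSV)
    m=(((h[...,0]<6)|(h[...,0]>174))&(h[...,1]>190)&(h[...,2]>90)).astype(np.uint8)
    k=np.zeros_like(m);k[y0:y1,x0:x1]=m[y0:y1,x0:x1];return k
mt=red(t,(405,220,450,305));p=cv2.findNonZero(mt);r=cv2.minAreaRect(p);print("top",r,cv2.boxPoints(r).tolist())
ms=red(s,(210,225,280,265));p=cv2.findNonZero(ms);rs=cv2.minAreaRect(p);print("side",rs,cv2.boxPoints(rs).tolist())
print("handle ctr z.19",back("top",r[0],.190))
for b in cv2.boxPoints(r): print(back("top",b,.197))
a=cv2.resize(t[215:315,375:475],(400,400),interpolation=cv2.INTER_CUBIC)
b=cv2.resize(t[228:308,190:270],(400,400),interpolation=cv2.INTER_CUBIC)
c=cv2.resize(s[220:350,200:300],(308,400));d=cv2.resize(s[190:270,315:385],(350,400))
cv2.imwrite("pics/c1.png",np.vstack([np.hstack([a,b]),])) 
cv2.imwrite("pics/c2.png",np.hstack([c,d]))
E
```

```text
top ((427.47064208984375, 260.88238525390625), (56.753334045410156, 12.611851692199707), 75.96376037597656) [[414.47064208984375, 234.88238525390625], [426.7059326171875, 231.82354736328125], [440.47064208984375, 286.88238525390625], [428.2353515625, 289.94122314453125]]
side ((242.76390075683594, 243.12765502929688), (49.742401123046875, 15.07002067565918), 10.885526657104492) [[216.91725158691406, 245.83023071289062], [219.76319885253906, 231.0313720703125], [268.61053466796875, 240.42507934570312], [265.76458740234375, 255.22393798828125]]
handle ctr z.19 [ 0.47881577 -0.34470414  0.19      ]
[ 0.52221613 -0.32208332  0.197     ]
[ 0.52751457 -0.3429692   0.197     ]
[ 0.43491945 -0.36366662  0.197     ]
[ 0.42980928 -0.34303925  0.197     ]
```

View pics/c1.png

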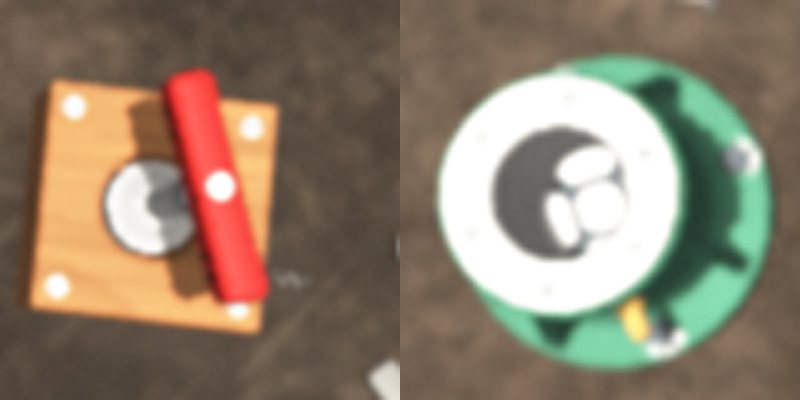

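View pics/c2.png

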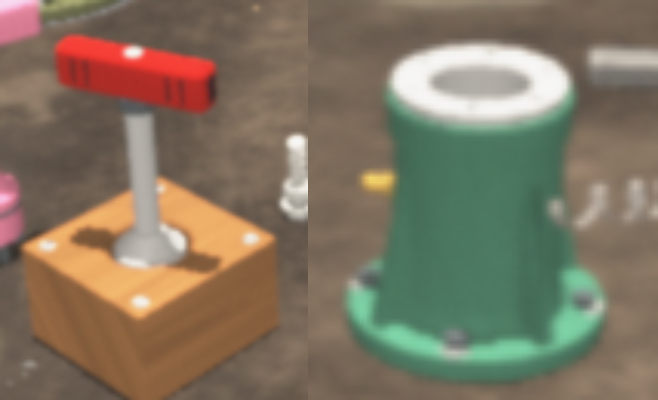

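Run:
```python
from h import *
def tri(a,b):
    P=[K(camera_model(n))@np.c_[camera_model(n)["R"],camera_model(n)["t"]] for n in("top","side")]
    X=cv2.triangulatePoints(P[0],P[1],np.array(a,float).reshape(2,1),np.array(b,float).reshape(2,1));return (X[:3]/X[3]).ravel()
print("dot top z.197",back("top",(430,261.5),.197),"side",back("side",(243.2,236.9),.197),"tri",tri((430,261.5),(243.2,236.9)))
a=back("top",(375+190/4,215+75/4),.197);b=back("top",(375+245/4,215+297/4),.197);print("ends",a,b,np.degrees(np.arctan2(*(a-b)[1::-1])),np.linalg.norm(a-b))
t=cv2.imread("pics/top0.png");s=cv2.imread("pics/side0.png")
for nm,im,box in(("top",t,(195,238,252,296)),("side",s,(325,195,375,222))):
    x0,y0,x1,y1=box;h=cv2.cvtColor(im,cv2.COLOR_BGR2HSV)
    m=((h[...,1]<60)&(h[...,2]>150)).astype(np.uint8)[y0:y1,x0:x1]
    n,l,st,_=cv2.connectedComponentsWithStats(m);k=1+np.argmax(st[1:,4])
    c=max(cv2.findContours((l==k).astype(np.uint8),0,1)[0],key=len);e=cv2.fitEllipse(cv2.convexHull(c));e0=np.array(e[0])+(x0,y0)
    print(nm,"rim",e0,e[1],back(nm,e0,.13))
bb=tri((375+440/4*0+0,0),(0,0)) if 0 else None
print("lamp",tri((303,75),(423,92)))
# block top corners from crop c1
cs=[back("top",(375+u/4,215+v/4),.066) for u,v in((53,80),(278,105),(262,330),(32,305))]
print("block",np.mean(cs,0),[np.linalg.norm(cs[i]-cs[i-1]).round(3) for i in range(4)])
C=back("top",(222.1,266.7),.13)
print("shaft px",proj("top",[C[0],C[1],.044]))
g=cv2.cvtColor(t,cv2.COLOR_BGR2GRAY)
for r in(.014,.017,.020):
    print(r,[(a,int(cv2.getRectSubPix(g,(1,1),tuple(map(float,proj("top",[C[0]+r*np.cos(np.radians(a)),C[1]+r*np.sin(np.radians(a)),.044]))))[0,0])) for a in range(0,360,10)])
b=cv2.resize(t[248:284,204:240],(600,600),interpolation=cv2.INTER_CUBIC)
cv2.imwrite("pics/c3.png",b)
```

```text
dot top z.197 [ 0.47727017 -0.34724106  0.197     ] side [ 0.47993592 -0.34521614  0.197     ] tri [ 0.47854875 -0.34606659  0.19703187]
ends [ 0.52419977 -0.33574722  0.197     ] [ 0.4309793  -0.35648442  0.197     ] 12.541419892174776 0.09549914925439258
top rim [221.1343708  266.09549713] (47.999046325683594, 49.23994827270508) [0.47274907 0.01486119 0.13      ]
side rim [348.88461494 206.55248833] (17.20836067199707, 37.043861389160156) [0.47745804 0.00998206 0.13      ]
lamp [ 0.69678309 -0.13364799  0.43580915]
block [ 0.4778464  -0.34829332  0.066     ] [np.float64(0.111), np.float64(0.111), np.float64(0.11), np.float64(0.112)]
shaft px [230.40590648 269.35224929]
0.014 [(0, 234), (10, 246), (20, 248), (30, 248), (40, 241), (50, 214), (60, 183), (70, 188), (80, 231), (90, 246), (100, 249), (110, 251), (120, 250), (130, 235), (140, 189), (150, 176), (160, 226), (170, 252), (180, 252), (190, 253), (200, 255), (210, 255), (220, 255), (230, 255), (240, 255), (250, 255), (260, 255), (270, 255), (280, 255), (290, 255), (300, 255), (310, 254), (320, 246), (330, 202), (340, 162), (350
[... 162 characters left out ...]
30, 254), (140, 200), (150, 153), (160, 225), (170, 254), (180, 255), (190, 255), (200, 255), (210, 255), (220, 254), (230, 255), (240, 255), (250, 255), (260, 255), (270, 255), (280, 255), (290, 255), (300, 255), (310, 255), (320, 255), (330, 240), (340, 194), (350, 227)]
0.02 [(0, 255), (10, 255), (20, 255), (30, 255), (40, 255), (50, 253), (60, 158), (70, 167), (80, 248), (90, 255), (100, 250), (110, 242), (120, 236), (130, 229), (140, 157), (150, 129), (160, 237), (170, 255), (180, 255), (190, 255), (200, 255), (210, 254), (220, 250), (230, 254), (240, 255), (250, 255), (260, 255), (270, 255), (280, 255), (290, 255), (300, 255), (310, 255), (320, 255), (330, 254), (340, 238), (350, 241)]
```

View pics/c3.png

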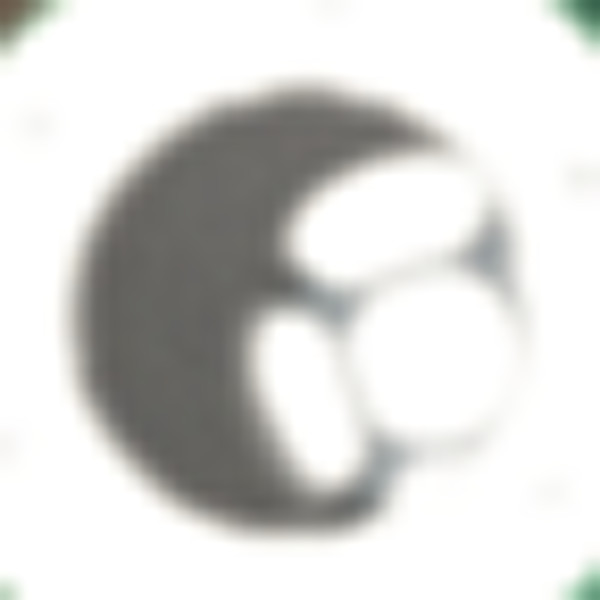

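The crops show the red key upright in the block's well, with a white dot on the handle at (430,261), so this is the one meant. The bore shows the nut about (230,269) with slots near 65° mod 90. The key's handle is at about 12.5°, TCP goal (0.4785,-0.346). Moving above it.

{"fn": "move_arm", "kwargs": {
  "targets": [
    [[4,-2,-3],[0,0,0.02],1],
    [[8,-4,-3],[0,0,0.04],1],
    [[12,-6,-3],[0,0,0.06],1],
    [[16,-8,-3],[0,0,0.09],1],
    [[20,-10,-3],[0,0,0.09],1],
    [[24,-12,-3],[0,0,0.09],1],
    [[28,-14,-3],[0,0,0.09],1],
    [[31,-15.5,-3],[0,0,0.09],1],
    [[33.5,-16.7,-3],[0,0,0.09],1],
    [[35,-17.5,-2],[0,0,0.09],1],
    [[35,-17.5,-1],[0,0,0.09],1],
    [[35,-17.5,-1],[0,0,0.09],1]
  ]
}}

```text
time: 1.6
tcp_pos: [0.4759, -0.3471, 0.2474]
tcp_rot: [-3.122, -0.34, 0.005]
wrist_force: [0.0, 0.2, 1.0]
finger_gap: 0.0853
finger_force: 0.0
```

Run:
```python
from h import *
for n,b in(("top",(380,200,480,310)),("side",(180,180,300,290))):
    im=capture(n)[...,::-1];x0,y0,x1,y1=b
    cv2.imwrite(f"pics/{n}1.png",cv2.resize(im[y0:y1,x0:x1],(400,400)))
a=cv2.imread("pics/top1.png");b=cv2.imread("pics/side1.png");cv2.imwrite("pics/d1.png",np.hstack([a,b]))
o=manip.get_obs();print(o)
```

```text
{'time': 1.7, 'qpos': array([ 0.84741662,  0.20438267, -0.30375508,  1.58408183,  0.06284158,
        1.36339745, -0.81791851]), 'joint_vel': array([ 0.00163159, -0.00680968, -0.00652625, -0.01089431, -0.00399917,
        0.00231182,  0.00027958]), 'joint_torque': array([-2.84956321e-01, -4.12610757e+01, -1.92429207e+00, -3.09293962e+01,
       -3.63986634e-03,  1.12755125e-02,  3.12956407e-03]), 'tcp_pos': array([ 0.47649824, -0.34761114,  0.24895483]), 'tcp_rot': array([ 3.12311240e+00,  3.39036093e-01, -1.65630029e-03]), 'wrist_force': array([-0.35264224, -0.26838214, -0.44077568]), 'ft_torque': array([ 0.04624537, -0.0112469 ,  0.04307938]), 'finger_force': 0.0, 'finger_gap': 0.08527613083443754}
```

View pics/d1.png

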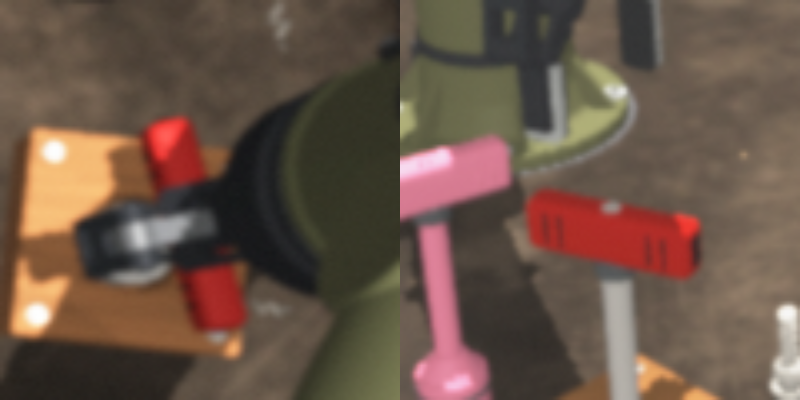

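The gripper is centred over the red handle. Its white dot, at side crop (610,207), lies midway between the fingers. Descending and gripping.

{"fn": "move_arm", "kwargs": {
  "targets": [
    [[0.1,0.1,2],[0,0,0],1],
    [[0.1,0.1,4],[0,0,0],1],
    [[0.1,0.1,6],[0,0,0],1],
    [[0.1,0.1,7.2],[0,0,0],1],
    [[0.1,0.1,7.7],[0,0,0],1],
    [[0.1,0.1,7.7],[0,0,0],0.7],
    [[0.1,0.1,7.7],[0,0,0],0.45],
    [[0.1,0.1,7.7],[0,0,0],0.3],
    [[0.1,0.1,7.7],[0,0,0],0.1],
    [[0.1,0.1,7.7],[0,0,0],0.0],
    [[0.1,0.1,7.7],[0,0,0],0.0],
    [[0.1,0.1,7.7],[0,0,0],0.0]
  ],
  "squeeze": 90
}}

```text
time: 3.2
tcp_pos: [0.4794, -0.3468, 0.1731]
tcp_rot: [3.122, 0.343, 0.001]
wrist_force: [-0.9, 1.7, 5.7]
finger_gap: 0.0184
finger_force: 88.9
```

{"fn": "move_arm", "kwargs": {
  "targets": [
    [[0,0,-0.5],[0,0,0],0],
    [[0,0,-1.5],[0,0,0],0],
    [[0,0,-3],[0,0,0],0],
    [[0,0,-5],[0,0,0],0],
    [[0,0,-7],[0,0,0],0],
    [[0,0,-9],[0,0,0],0],
    [[0,0,-11],[0,0,0],0],
    [[0,0,-13],[0,0,0],0],
    [[0,0,-14.5],[0,0,0],0],
    [[0,0,-14.5],[0,0,0],0],
    [[0,0,-14.5],[0,0,0],0]
  ]
}}

```text
time: 4.58
tcp_pos: [0.4786, -0.3467, 0.3165]
tcp_rot: [-3.122, -0.343, 0.002]
wrist_force: [-0.0, 0.6, -6.6]
finger_gap: 0.0189
finger_force: 88.5
```

Run:
```python
from h import *
o=manip.get_obs();print(o["tcp_pos"],o["tcp_rot"],o["wrist_force"],o["qpos"])
```

```text
[ 0.47864614 -0.34674874  0.31648975] [-3.12199920e+00 -3.42987924e-01  1.67224137e-03] [-0.04176705  0.63181331 -6.55437821] [ 0.84393192  0.18585834 -0.30521813  1.4719682   0.0557288   1.49363166
 -0.81266806]
```

{"fn": "move_arm", "kwargs": {
  "targets": [
    [[-0.5,-2,0],[0,0,-0.04],0],
    [[-0.5,-5,0],[0,0,-0.12],0],
    [[0,-8,0],[0,0,-0.2],0],
    [[0.5,-11.5,0],[0,0,-0.3],0],
    [[1,-15,0],[0,0,-0.4],0],
    [[1.9,-19,0],[0,0,-0.5],0],
    [[3,-22.5,0],[0,0,-0.6],0],
    [[4,-26,0],[0,0,-0.7],0],
    [[5.2,-29.5,0],[0,0,-0.8],0],
    [[6.3,-32.5,0],[0,0,-0.87],0],
    [[7,-34.3,0],[0,0,-0.9],0],
    [[7.3,-35.1,0],[0,0,-0.916],0],
    [[7.3,-35.1,0],[0,0,-0.916],0],
    [[7.3,-35.1,0],[0,0,-0.916],0]
  ]
}}

```text
time: 6.32
tcp_pos: [0.474, 0.0099, 0.3171]
tcp_rot: [2.651, 1.685, -0.001]
wrist_force: [-0.4, -1.0, -6.3]
finger_gap: 0.0186
finger_force: 88.8
```

Run:
```python
from h import *
o=manip.get_obs();print(o["tcp_pos"],o["tcp_rot"],o["wrist_force"],o["qpos"])
ims=[capture(n)[...,::-1] for n in("top","side")]
cv2.imwrite("pics/t2.png",ims[0]);cv2.imwrite("pics/s2.png",ims[1])
a=cv2.resize(ims[0][215:315,170:270],(400,400),interpolation=cv2.INTER_CUBIC)
b=cv2.resize(ims[1][130:270,300:400],(400,560),interpolation=cv2.INTER_CUBIC)
cv2.imwrite("pics/e2.png",np.hstack([cv2.copyMakeBorder(a,0,160,0,0,0),b]))
```

```text
[0.47403504 0.00990649 0.31711197] [ 2.65131370e+00  1.68475204e+00 -1.19607714e-03] [-0.37928562 -0.98933785 -6.26262755] [ 0.58093996 -0.07234175 -0.61650998  1.72260343 -0.04135254  1.47864142
 -0.46915867]
```

View pics/e2.png

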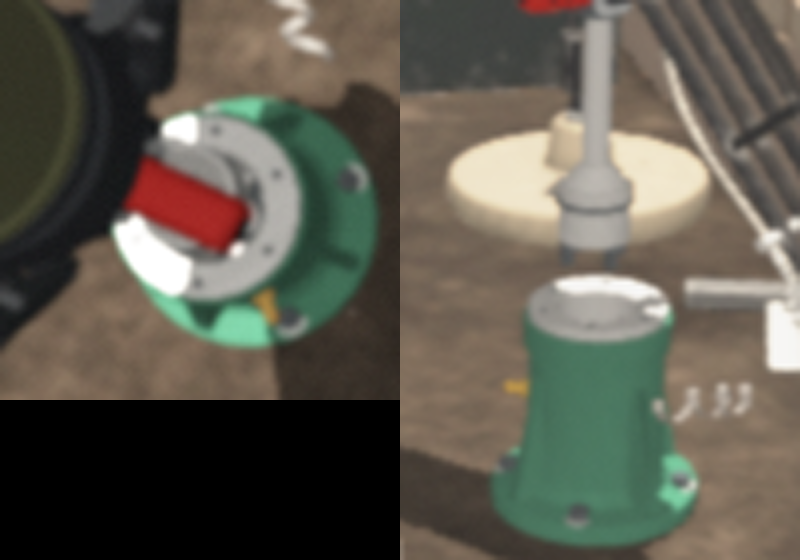

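Run:
```python
from h import *
from scipy.optimize import least_squares
obs=[("top",(221.9,266.7)),("side",(349.7,206.7))]
f=lambda p:np.r_[tuple(proj(n,[p[0],p[1],.13])-uv for n,uv in obs)]
r=least_squares(f,[.47,.01]);print(r.x,f(r.x))
# subpixel horizontal edges in side picture
g=cv2.cvtColor(cv2.imread("pics/s2.png"),cv2.COLOR_BGR2HSV)
im=cv2.imread("pics/s2.png").astype(int)
for y in(240,225,232): # body rows: green
    row=im[y,300:400];m=np.where(row[:,1]-row[:,2]>20)[0]+300;print("green",y,m.min(),m.max(),(m.min()+m.max())/2)
for y in(140,150,160,165,185,188,207):
    row=cv2.cvtColor(im[y:y+1].astype(np.uint8),cv2.COLOR_BGR2GRAY)[0,328:376];print(y,row.tolist())
for z in(.0,.065,.13,.16,.2,.25,.3): print(z,proj("side",[.474,.0099,z]),proj("side",[*r.x,z]))
```

```text
[0.47351479 0.01399199] [-0.27054024 -1.02740484 -1.30727032 -1.06761698]
green 240 331 367 349.0
green 225 333 365 349.0
green 232 332 362 347.0
140 [66, 66, 66, 64, 64, 66, 66, 68, 67, 70, 70, 70, 73, 87, 100, 98, 97, 111, 139, 163, 173, 176, 176, 168, 148, 115, 97, 103, 111, 114, 114, 117, 116, 117, 117, 113, 98, 80, 70, 72, 77, 89, 101, 102, 89, 73, 72, 78]
150 [67, 66, 68, 69, 72, 74, 77, 78, 82, 86, 86, 82, 73, 73, 72, 62, 69, 106, 145, 166, 175, 176, 175, 165, 140, 106, 97, 100, 101, 98, 95, 89, 86, 83, 85, 98, 111, 115, 129, 166, 189, 163, 114, 79, 70, 72, 81, 93]
160 [103, 102, 102, 102, 103, 105, 106, 106, 109, 130, 167, 198, 206, 199, 190, 188, 184, 175, 166, 171, 176, 176, 173, 163, 141, 116, 108, 109, 111, 114, 115, 119, 121, 127, 129, 129, 128, 125, 122, 117, 113, 110, 129, 173, 198, 175, 134, 110]
165 [225, 225, 226, 226, 227, 227, 227, 225, 213, 184, 170, 174, 181, 186, 189, 191, 189, 179, 168, 171, 175, 176, 174, 173, 189, 215, 226, 228, 227, 227, 227, 227, 225, 224, 220, 214, 202, 178, 149, 134, 120, 105, 99, 96, 99, 133, 182, 200]
185 [170, 171, 172, 172, 176, 180,
[... 418 characters left out ...]
8, 111, 107, 107, 107, 107, 109, 108]
207 [107, 106, 105, 110, 129, 144, 143, 135, 135, 143, 144, 145, 149, 157, 162, 166, 168, 170, 171, 173, 174, 173, 173, 173, 172, 171, 168, 163, 160, 154, 148, 144, 157, 199, 228, 233, 237, 239, 226, 164, 105, 85, 84, 87, 93, 93, 93, 95]
0.0 [346.66724961 254.42783376] [347.394131   253.72597011]
0.065 [347.13854979 230.9085251 ] [347.88151344 230.25310759]
0.13 [347.63296095 206.23590832] [348.39272968 205.63238302]
0.16 [347.86942137 194.43581608] [348.63720361 193.85825579]
0.2 [348.19325248 178.27566138] [348.97198417 177.73486373]
0.25 [348.61243483 157.35719018] [349.40529711 156.86604583]
0.3 [349.04851235 135.59559882] [349.8560234  135.15858264]
```

The key hangs upright over the bore. In the side view, the shank is at 348.7 and the rim centre at about 349.3. Correct about +4.6 mm in y, then enter the bore by 1 cm and check the side forces.

{"fn": "move_arm", "kwargs": {
  "targets": [
    [[0.4,-0.23,0],[0,0,0],0],
    [[0.4,-0.23,1],[0,0,0],0],
    [[0.4,-0.23,2],[0,0,0],0],
    [[0.4,-0.23,2.7],[0,0,0],0],
    [[0.4,-0.23,3.2],[0,0,0],0],
    [[0.4,-0.23,3.6],[0,0,0],0],
    [[0.4,-0.23,4],[0,0,0],0],
    [[0.4,-0.23,4],[0,0,0],0]
  ]
}}

```text
time: 7.42
tcp_pos: [0.4735, 0.0161, 0.277]
tcp_rot: [-2.649, -1.688, 0.001]
wrist_force: [-0.7, -0.3, -5.6]
finger_gap: 0.0189
finger_force: 88.7
```

{"fn": "move_arm", "kwargs": {
  "targets": [
    [[-0.1,0.06,0.5],[0,0,0],0],
    [[-0.1,0.06,1.5],[0,0,0],0],
    [[-0.1,0.06,2.5],[0,0,0],0],
    [[-0.1,0.06,3.5],[0,0,0],0],
    [[-0.1,0.06,4.5],[0,0,0],0],
    [[-0.1,0.06,5.5],[0,0,0],0],
    [[-0.1,0.06,6.3],[0,0,0],0],
    [[-0.1,0.06,6.8],[0,0,0],0],
    [[-0.1,0.06,6.8],[0,0,0],0],
    [[-0.1,0.06,6.8],[0,0,0],0]
  ]
}}

```text
time: 8.68
tcp_pos: [0.4741, 0.015, 0.2097]
tcp_rot: [2.649, 1.688, 0.001]
wrist_force: [-0.5, 0.2, -5.1]
finger_gap: 0.0186
finger_force: 88.7
```

Run:
```python
from h import *
o=manip.get_obs();print(o["tcp_pos"],o["tcp_rot"],o["wrist_force"],o["ft_torque"],o["qpos"])
```

```text
[0.4740647  0.01499694 0.20965321] [2.64883066e+00 1.68821097e+00 8.51859013e-04] [-0.53773911  0.20005    -5.14417908] [-0.00205775  0.01599322 -0.00607126] [ 0.56606799 -0.01586897 -0.64111752  1.89196497 -0.00975483  1.26163762
 -0.5079737 ]
```

{"fn": "move_arm", "kwargs": {
  "targets": [
    [[0,0,0.4],[0,0,0],0],
    [[0,0,0.7],[0,0,0],0],
    [[0,0,0.9],[0,0,0],0],
    [[0,0,1.0],[0,0,0],0],
    [[0,0,1.0],[0,0,0],0]
  ]
}}

```text
time: 9.3
tcp_pos: [0.4737, 0.015, 0.1992]
tcp_rot: [-2.649, -1.688, 0.0]
wrist_force: [-0.1, -0.5, -6.0]
finger_gap: 0.0188
finger_force: 88.7
```

{"fn": "move_arm", "kwargs": {
  "targets": [
    [[0,0,0.1],[0,0,0],0],
    [[0,0,0.2],[0,0,0],0],
    [[0,0,0.2],[0,0,0],0]
  ]
}}

```text
time: 9.68
tcp_pos: [0.4737, 0.015, 0.1972]
tcp_rot: [-2.649, -1.688, 0.0]
wrist_force: [-0.8, -0.1, -5.5]
finger_gap: 0.0187
finger_force: 88.7
```

{"fn": "move_arm", "kwargs": {
  "targets": [
    [[0,0,0.1],[0,0,0],0],
    [[0,0,0.2],[0,0,0],0],
    [[0,0,0.3],[0,0,0],0],
    [[0,0,0.3],[0,0,0],0]
  ]
}}

```text
time: 10.18
tcp_pos: [0.4737, 0.0149, 0.1942]
tcp_rot: [-2.649, -1.688, 0.0]
wrist_force: [-0.1, -1.5, -7.0]
finger_gap: 0.0188
finger_force: 88.7
```

{"fn": "move_arm", "kwargs": {
  "targets": [
    [[0,0,0.1],[0,0,0],0],
    [[0,0,0.2],[0,0,0],0],
    [[0,0,0.2],[0,0,0],0]
  ]
}}

```text
time: 10.55
tcp_pos: [0.4738, 0.015, 0.1923]
tcp_rot: [2.649, 1.688, -0.0]
wrist_force: [0.8, 0.5, -5.9]
finger_gap: 0.0191
finger_force: 88.9
```

{"fn": "move_arm", "kwargs": {
  "targets": [
    [[0,0,0.1],[0,0,0],0],
    [[0,0,0.1],[0,0,0],0]
  ]
}}

```text
time: 10.8
tcp_pos: [0.474, 0.015, 0.1921]
tcp_rot: [2.649, 1.688, 0.001]
wrist_force: [-1.6, -0.0, 1.4]
finger_gap: 0.0189
finger_force: 89.6
```

{"fn": "move_arm", "kwargs": {
  "targets": [
    [[0,0,0.02],[0,0,0.04],0],
    [[0,0,0.02],[0,0,0.08],0],
    [[0,0,0.02],[0,0,0.12],0],
    [[0,0,0.02],[0,0,0.16],0],
    [[0,0,0.02],[0,0,0.16],0]
  ]
}}

```text
time: 11.42
tcp_pos: [0.4745, 0.0151, 0.192]
tcp_rot: [2.774, 1.472, 0.002]
wrist_force: [-1.1, -0.2, 3.3]
finger_gap: 0.019
finger_force: 90.4
```

```bash
cat > s.py <<'E'
from h import *
o=manip.get_obs();r=o["tcp_rot"];print(o["time"],o["tcp_pos"],np.degrees(2*np.arctan2(r[1],r[0]))%180,o["wrist_force"],o["ft_torque"],o["joint_torque"][6],o["qpos"][6])
E
python3 s.py
```

```text
11.425 [0.47453763 0.0150963  0.19204735] 55.912233859060066 [-1.10564178 -0.18435317  3.33854376] [0.01668074 0.34664868 0.21284003] -0.36981205455958843 -0.6766502323820002
```

{"fn": "move_arm", "kwargs": {
  "targets": [
    [[0,0,0],[0,0,0.04],0],
    [[0,0,0],[0,0,0.08],0],
    [[0,0,0],[0,0,0.12],0],
    [[0,0,0],[0,0,0.16],0],
    [[0,0,0],[0,0,0.16],0]
  ]
}}

```text
time: 12.05
tcp_pos: [0.4745, 0.015, 0.192]
tcp_rot: [2.883, 1.246, 0.003]
wrist_force: [-0.6, 0.2, 5.0]
finger_gap: 0.0192
finger_force: 90.6
```

```bash
python3 s.py
```

```text
12.05 [0.47454157 0.01501025 0.19202347] 46.760083350471106 [-0.56174775  0.24491059  5.02633532] [0.02519662 0.30478864 0.25975373] -0.3666604869067669 -0.8362047237575156
```

{"fn": "move_arm", "kwargs": {
  "targets": [
    [[0,0,0],[0,0,0.03],0],
    [[0,0,0],[0,0,0.06],0],
    [[0,0,0],[0,0,0.08],0],
    [[0,0,0],[0,0,0.08],0]
  ]
}}

```text
time: 12.55
tcp_pos: [0.4745, 0.015, 0.192]
tcp_rot: [2.931, 1.129, 0.003]
wrist_force: [-1.5, 0.1, 5.7]
finger_gap: 0.0184
finger_force: 90.7
```

```bash
python3 s.py
```

```text
12.55 [0.47451625 0.01502683 0.19200343] 42.14088457554026 [-1.48670167  0.075014    5.68842709] [0.01582868 0.30949788 0.21679453] -0.29430923983454704 -0.9168371145859993
```

{"fn": "move_arm", "kwargs": {
  "targets": [
    [[0,0,0],[0,0,0.03],0],
    [[0,0,0],[0,0,0.06],0],
    [[0,0,0],[0,0,0.08],0],
    [[0,0,0],[0,0,0.08],0]
  ]
}}

```text
time: 13.05
tcp_pos: [0.4745, 0.015, 0.192]
tcp_rot: [2.973, 1.011, 0.003]
wrist_force: [-1.0, 0.3, 6.5]
finger_gap: 0.0186
finger_force: 90.8
```

```bash
python3 s.py
```

```text
13.05 [0.47450992 0.01501289 0.19201454] 37.556970200474886 [-0.98333729  0.31646865  6.51761873] [-0.02751339  0.28069312  0.28614908] -0.29441683553159237 -0.9968583423724039
```

{"fn": "move_arm", "kwargs": {
  "targets": [
    [[0,0,-0.02],[0,0,0.03],0],
    [[0,0,-0.02],[0,0,0.06],0],
    [[0,0,-0.02],[0,0,0.08],0],
    [[0,0,-0.02],[0,0,0.08],0]
  ]
}}

```text
time: 13.55
tcp_pos: [0.4744, 0.015, 0.192]
tcp_rot: [3.012, 0.89, 0.002]
wrist_force: [-0.6, 0.4, 5.2]
finger_gap: 0.0191
finger_force: 90.9
```

```bash
python3 s.py
```

```text
13.55 [0.47441546 0.01496268 0.19202014] 32.91877013207902 [-0.5818485   0.3998083   5.24575255] [0.0111386  0.1972157  0.26120996] -0.29435827396810055 -1.0775991933377427
```

{"fn": "move_arm", "kwargs": {
  "targets": [
    [[0,0,0],[0,0,0.03],0],
    [[0,0,0],[0,0,0.06],0],
    [[0,0,0],[0,0,0.08],0],
    [[0,0,0],[0,0,0.08],0]
  ]
}}

```text
time: 14.05
tcp_pos: [0.4744, 0.0149, 0.192]
tcp_rot: [3.045, 0.769, 0.002]
wrist_force: [-0.6, -0.1, 6.3]
finger_gap: 0.0189
finger_force: 90.9
```

```bash
python3 s.py
```

```text
14.05 [0.47442347 0.01494256 0.19202468] 28.33287120661605 [-0.60949547 -0.108365    6.28060056] [-0.08106931  0.23582087  0.29087756] -0.29440918006002903 -1.1576281292058916
```

{"fn": "move_arm", "kwargs": {
  "targets": [
    [[0,0,0],[0,0,0.03],0],
    [[0,0,0],[0,0,0.06],0],
    [[0,0,0],[0,0,0.08],0],
    [[0,0,0],[0,0,0.08],0]
  ]
}}

```text
time: 14.55
tcp_pos: [0.4744, 0.0149, 0.192]
tcp_rot: [3.074, 0.646, 0.002]
wrist_force: [-1.2, -0.4, 5.8]
finger_gap: 0.0187
finger_force: 90.9
```

```bash
python3 s.py
```

```text
14.55 [0.47436643 0.01491353 0.19197679] 23.749723824367912 [-1.18265855 -0.36712096  5.81109101] [-0.01994393  0.26579681  0.23626834] -0.29443991370499134 -1.2376227110377416
```

{"fn": "move_arm", "kwargs": {
  "targets": [
    [[0,0,0],[0,0,0.03],0],
    [[0,0,0],[0,0,0.06],0],
    [[0,0,0],[0,0,0.08],0],
    [[0,0,0],[0,0,0.08],0]
  ]
}}

```text
time: 15.05
tcp_pos: [0.4744, 0.0149, 0.192]
tcp_rot: [3.097, 0.523, 0.002]
wrist_force: [-0.3, 0.4, 6.0]
finger_gap: 0.0186
finger_force: 91.2
```

```bash
python3 s.py
```

```text
15.05 [0.47436786 0.01494408 0.19200998] 19.1836559014147 [-0.26408429  0.3789359   5.96861543] [-0.05874489  0.33956196  0.31912005] -0.3820289019495249 -1.3174349032628512
```

{"fn": "move_arm", "kwargs": {
  "targets": [
    [[0,0,0],[0,0,0.02],0],
    [[0,0,0],[0,0,0.03],0],
    [[0,0,0],[0,0,0.03],0]
  ]
}}

```text
time: 15.42
tcp_pos: [0.4743, 0.015, 0.192]
tcp_rot: [3.104, 0.478, 0.002]
wrist_force: [-1.4, 0.0, 6.1]
finger_gap: 0.0188
finger_force: 91.8
```

```bash
python3 s.py; python3 s.py
```

```text
15.425 [0.47432737 0.01496747 0.19199986] 17.493964114506 [-1.35077601  0.04260214  6.07371178] [-0.0297407   0.32677906  0.53363712] -0.47733502462506294 -1.3470908963973298
15.425 [0.47432737 0.01496747 0.19199986] 17.493964114506 [-1.35077601  0.04260214  6.07371178] [-0.0297407   0.32677906  0.53363712] -0.47733502462506294 -1.3470908963973298
```

{"fn": "move_arm", "kwargs": {
  "targets": [
    [[0,0,0],[0,0,0.015],0],
    [[0,0,0],[0,0,0.03],0],
    [[0,0,0],[0,0,0.03],0]
  ]
}}

```text
time: 15.8
tcp_pos: [0.4743, 0.015, 0.192]
tcp_rot: [3.111, 0.432, 0.002]
wrist_force: [-1.3, -0.7, 7.0]
finger_gap: 0.0187
finger_force: 92.5
```

Run:
```python
from h import *
for i in range(6):
    o=manip.get_obs();print(o["ft_torque"][2],o["joint_torque"][6],o["qpos"][6],o["wrist_force"][2]);capture("side")
```

```text
0.5467587031273186 -0.6101717613637447 -1.376875580645842 7.023321233498588
0.5675033233198199 -0.5800159089267254 -1.3767782278716054 6.443331542038889
0.6008344758350789 -0.5731545947492123 -1.3767642181286546 6.180725259139713
0.5299865727307618 -0.5718608759343624 -1.376755664484017 6.5465157139070635
0.5520377884454037 -0.5716400407254696 -1.3767607187137807 6.2518668296172875
0.5982888070098554 -0.5716043338179588 -1.3767763296285878 6.641008952014059
```

{"fn": "move_arm", "kwargs": {
  "targets": [
    [[0,0,0],[0,0,0.006],0],
    [[0,0,0],[0,0,0.012],0],
    [[0,0,0],[0,0,0.012],0],
    [[0,0,0],[0,0,0.012],0]
  ]
}}

```text
time: 16.6
tcp_pos: [0.4743, 0.015, 0.192]
tcp_rot: [3.113, 0.413, 0.002]
wrist_force: [-0.5, -0.4, 5.9]
finger_gap: 0.0189
finger_force: 92.8
```

Run:
```python
from h import *
for i in range(6):
    o=manip.get_obs();print(o["ft_torque"][2],o["joint_torque"][6],o["qpos"][6]);capture("side")
```

```text
0.614400148909262 -0.6212377734482288 -1.3886446478375056
0.5849034468712478 -0.6210721470415592 -1.3886660327629876
0.6181090147459023 -0.6210030801594257 -1.388657710214638
0.5609541466460534 -0.6210415251553059 -1.388653271236492
0.5839175563880411 -0.6209374777972698 -1.3886639179278812
0.6366514838344179 -0.621034037321806 -1.3886751986757457
```

Firm at about 0.61 N m. Backing off to let the shaft unwind, into the middle of the slot play.

{"fn": "move_arm", "kwargs": {
  "targets": [
    [[0,0,0],[0,0,-0.04],0],
    [[0,0,0],[0,0,-0.08],0],
    [[0,0,0],[0,0,-0.12],0],
    [[0,0,-0.03],[0,0,-0.16],0],
    [[0,0,-0.06],[0,0,-0.19],0],
    [[0,0,-0.06],[0,0,-0.19],0]
  ]
}}

```text
time: 17.65
tcp_pos: [0.4741, 0.0148, 0.192]
tcp_rot: [3.061, 0.704, 0.001]
wrist_force: [0.4, 0.1, 3.2]
finger_gap: 0.0186
finger_force: 89.9
```

```bash
python3 s.py
```

```text
17.65 [0.47412801 0.014832   0.19204633] 25.904031347288534 [0.39270224 0.06598045 3.24081982] [-0.08936411 -0.08863215 -0.04709711] 0.15274741686880589 -1.1994022090459624
```

{"fn": "move_arm", "kwargs": {
  "targets": [
    [[0,0,-0.2],[0,0,0],0],
    [[0,0,-0.5],[0,0,0],0],
    [[0,0,-1],[0,0,0],0],
    [[0,0,-2],[0,0,0],0],
    [[0,0,-3.5],[0,0,0],0],
    [[0,0,-5],[0,0,0],0],
    [[0,0,-6.5],[0,0,0],0],
    [[0,0,-8],[0,0,0],0],
    [[0,0,-9.5],[0,0,0],0],
    [[0,0,-11],[0,0,0],0],
    [[0,0,-12.5],[0,0,0],0],
    [[0,0,-13],[0,0,0],0],
    [[0,0,-13],[0,0,0],0]
  ]
}}

```text
time: 19.27
tcp_pos: [0.4738, 0.015, 0.322]
tcp_rot: [3.061, 0.705, 0.0]
wrist_force: [0.1, 0.2, -5.1]
finger_gap: 0.0188
finger_force: 88.8
```

```bash
python3 s.py
```

```text
19.275 [0.47383889 0.01499519 0.32201612] 25.944865370760482 [ 0.07448281  0.22861133 -5.08972129] [-0.01157321  0.01693187  0.03525188] 0.002470376930432394 -1.1571893261585133
```

{"fn": "move_arm", "kwargs": {
  "targets": [
    [[-1.5,1.5,0],[0,0,0.02],0],
    [[-3.5,4,0],[0,0,0.05],0],
    [[-5.5,7.5,0],[0,0,0.08],0],
    [[-7.8,11.2,0],[0,0,0.11],0],
    [[-10,15,0],[0,0,0.14],0],
    [[-11.5,19,0],[0,0,0.17],0],
    [[-12.7,23,0],[0,0,0.2],0],
    [[-13.8,26.5,0],[0,0,0.22],0],
    [[-14.7,29.5,0],[0,0,0.234],0],
    [[-15.2,31.5,0],[0,0,0.234],0],
    [[-15.45,32.78,0],[0,0,0.234],0],
    [[-15.45,32.78,0],[0,0,0.234],0],
    [[-15.45,32.78,0],[0,0,0.234],0]
  ]
}}

```text
time: 20.9
tcp_pos: [0.4786, -0.3459, 0.3221]
tcp_rot: [-3.122, -0.346, -0.0]
wrist_force: [-0.4, -0.4, -5.9]
finger_gap: 0.0185
finger_force: 88.8
```

```bash
python3 s.py;python3 - <<'E'
from h import *
ims=[capture(n)[...,::-1] for n in("top","side")]
a=cv2.resize(ims[0][205:315,370:480],(400,400),interpolation=cv2.INTER_CUBIC)
b=cv2.resize(ims[1][160:350,190:300],(330,570),interpolation=cv2.INTER_CUBIC)
cv2.imwrite("pics/f.png",np.hstack([cv2.copyMakeBorder(a,0,170,0,0,0),b]))
E
```

```text
20.9 [ 0.47861738 -0.34587733  0.32205956] 12.646485386547567 [-0.37401954 -0.41632947 -5.85298474] [0.03257039 0.01136637 0.00758479] 0.0014986881069489755 -0.8105677650918597
```

View pics/f.png

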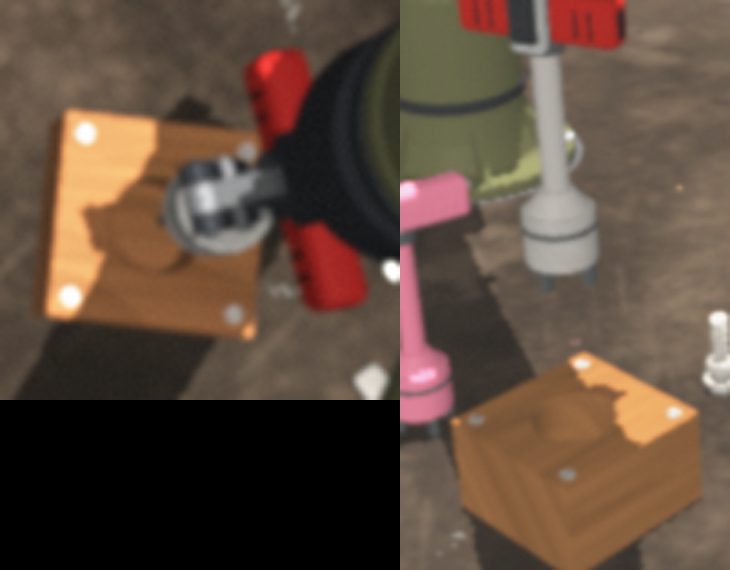

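The key hangs above the block with the well in line below it (side crop about 570,420). Lowering in stages.

{"fn": "move_arm", "kwargs": {
  "targets": [
    [[0,0.1,1.5],[0,0,0],0],
    [[0,0.1,3.5],[0,0,0],0],
    [[0,0.1,5.5],[0,0,0],0],
    [[0,0.1,7.5],[0,0,0],0],
    [[0,0.1,8.5],[0,0,0],0],
    [[0,0.1,9.2],[0,0,0],0],
    [[0,0.1,9.8],[0,0,0],0],
    [[0,0.1,10.3],[0,0,0],0],
    [[0,0.1,10.5],[0,0,0],0],
    [[0,0.1,10.5],[0,0,0],0]
  ]
}}

```text
time: 22.25
tcp_pos: [0.4785, -0.3484, 0.217]
tcp_rot: [3.123, 0.343, 0.0]
wrist_force: [0.1, 0.1, -5.3]
finger_gap: 0.0187
finger_force: 88.7
```

{"fn": "move_arm", "kwargs": {
  "targets": [
    [[0,0,0.8],[0,0,0],0],
    [[0,0,1.6],[0,0,0],0],
    [[0,0,2.4],[0,0,0],0],
    [[0,0,3.2],[0,0,0],0],
    [[0,0,3.7],[0,0,0],0],
    [[0,0,4.1],[0,0,0],0],
    [[0,0,4.25],[0,0,0],0],
    [[0,0,4.25],[0,0,0],0]
  ]
}}

```text
time: 23.25
tcp_pos: [0.4785, -0.3484, 0.1745]
tcp_rot: [3.123, 0.343, 0.0]
wrist_force: [0.5, 1.2, -6.0]
finger_gap: 0.0188
finger_force: 88.9
```

{"fn": "move_arm", "kwargs": {
  "targets": [
    [[0,0,0.05],[0,0,0],0],
    [[0,0,0.1],[0,0,0],0],
    [[0,0,0.15],[0,0,0],0],
    [[0,0,0.18],[0,0,0],0],
    [[0,0,0.18],[0,0,0],0]
  ]
}}

```text
time: 23.88
tcp_pos: [0.4787, -0.3484, 0.1733]
tcp_rot: [3.122, 0.343, 0.001]
wrist_force: [-1.0, -0.1, -1.9]
finger_gap: 0.0184
finger_force: 89.4
```

It's resting on the well floor; releasing.

{"fn": "move_arm", "kwargs": {
  "targets": [
    [[0,0,0],[0,0,0],0.23],
    [[0,0,0],[0,0,0],0.27],
    [[0,0,0],[0,0,0],0.33],
    [[0,0,0],[0,0,0],0.45],
    [[0,0,0],[0,0,0],0.6],
    [[0,0,0],[0,0,0],0.8],
    [[0,0,0],[0,0,0],0.9],
    [[0,0,0],[0,0,0],0.9],
    [[0,0,-1],[0,0,0],0.9],
    [[0,0,-2.5],[0,0,0],0.9],
    [[0,0,-4.5],[0,0,0],0.9],
    [[0,0,-6.5],[0,0,0],0.9],
    [[0,0,-8.5],[0,0,0],0.9],
    [[0,0,-10],[0,0,0],0.9],
    [[0,0,-10],[0,0,0],0.9]
  ]
}}

```text
time: 25.75
tcp_pos: [0.4792, -0.3487, 0.2746]
tcp_rot: [3.12, 0.343, 0.004]
wrist_force: [0.2, 0.3, 0.4]
finger_gap: 0.0767
finger_force: 0.0
```

```bash
python3 s.py;python3 - <<'E'
from h import *
im=capture("side")[...,::-1]; cv2.imwrite("pics/g.png",im)
E
```

```text
25.75 [ 0.47919191 -0.34874195  0.27455612] 12.539787819997846 [0.23487909 0.2519569  0.38548204] [-0.01116925 -0.01495355  0.03435411] 0.006088706140872091 -0.8133391692586696
```

View pics/g.png

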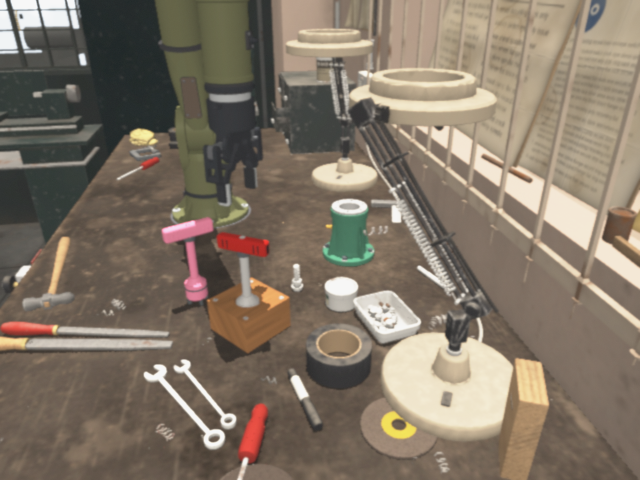

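The key stands upright in the well again with its handle at (243,245), as at the start. The gripper is clear and the tin, bolt and tape have not moved. Handing in.

```bash
python3 -c "
from workcell import workorder
print(workorder.hand_in())"
```

```text
the job is handed in; nothing more can be done
None
```

I seated the key fully in the nut with a light push of about 13 N at most, tightened the nut clockwise to about 0.6 N m, and set the key upright back in its well; I handed the job in at about 26 s with the tin, bolt and tape unmoved, but got no verdict back.

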